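# Comb the crossed ceramic rods into one row and cover the kiln box

## Robot

A 7-joint arm with a two-finger parallel gripper is mounted at the origin on the work surface. World frame = base frame: x ahead of the robot, y to its left, z up, the work surface at z = 0. Lengths are in m, angles in rad, forces in N, time in s.
With the tool pointing down it reaches from about 0.4 to 0.9 m from the base axis. Payload 5.6 kg.
Tool frame: the origin (TCP) lies at the very end of the fingers, on their centre line; the grasp point (between the pads) lies 19 mm behind it; z points along the fingers, y is the direction in which the jaws open and shut (so a half turn about z gives the same grasp; the last joint's range is limited). The gripper opens to 92 mm and grips with 3 to 60 N. Pads are 20 mm wide; open, the fingers measure 128 mm over their backs; the gripper's body (75 mm by 189 mm) begins 69 mm behind the grasp point.
Start: joints at [1.098, 0.468, -0.012, 1.603, 0.006, 1.071, -0.056], TCP at [0.271, -0.591, 0.215] pointing down, gripper open.
Joint ranges: [-2.53, 2.53], [-0.31, 2.02], [-1.57, 1.55], [0.28, 2.44], [-1.29, 4.43], [0.15, 1.84], [-2.92, 2.92]. Speed limits (rad/s): [2.57, 2.57, 3.14, 3.14, 3.14, 3.14, 3.14].

## Interface

Orientations are given as a unit quaternion [w, x, y, z].
In Python, from workcell import ctrl gives the robot as it stands.
- The arm moves only by the tool drive_tool, never from a script. Its argument "moves" is a list of rows, each a list of 7 numbers: the turn, a rotation vector about the tool's x, y, z normalised to -1 to 1, where 1 is 90 degrees, then the shift along the tool's x, y, z normalised to -1 to 1, where 1 is 0.02 m, then the opening, from 0 (shut) to 1 (fully open). A call has 1 to 8 rows; each row shifts and turns the pose as measured when the row begins, along the tool's axes as they then stand; what a row does not reach is not made up. A row lasts 1/8 s, in which the tool goes at most 62.5 mm and 10.7 degrees, less where a joint would pass 70% of its speed; a pose out of reach is approached as far as the arm can. A call with a number of a shift or a turn outside -1 to 1 is refused whole. A call with a gripper value outside its range is refused whole. The fingers move at their own pace and stop on an object; the grip force is fixed at half the most. Time passes only in rows, so rows that do not move let the fingers close. It gives the time, the measured TCP pose, the force and the opening at its end, in the units of the state.
- ctrl.state(): the state, without advancing time (a new reading comes with each control period).
- ctrl.snapshot(name): name is "scene" or "top" or "wrist"; returns (picture, depth): 480x640x3 uint8, red, green, blue; 480x640 float32, m along the optical axis (not along the pixel's ray), 0 where there is no reading.
- ctrl.camera_params(name): a dict with "fx", "fy", "cx", "cy" (pixels), "k1" (the pictures are not rectified: a ray, as slopes to the right and down, at radius r is drawn at 1 + k1 r^2 times it, then the intrinsics apply), "T" (4x4, takes a point from camera to world coordinates). Camera axes: x right, y up, looking along -z (the intrinsics and any distortion apply to the point x, -y, -z); pixel columns grow to the right and rows downward; lengths in m; the calibration is good to about 2 mm. A picture is of the moment at which its call begins: read the wrist's pose just before it. camera_params takes no time and is no camera call; for the wrist camera it gives the pose at the moment of the call.
- ctrl.close_job(): hands the job in, once; it reports no verdict.
The state is a dict: "t": time; "joint_pos": joint angles; "dq": joint speeds; "joint_torque": joint torques, N m; "position": TCP position; "orientation": TCP orientation; "contact_force": force on the tool from outside, world axes, zero at the start; "wrist_torque": the same for the moment, N m; "gripper_width": finger opening in m.
Only numpy, scipy, OpenCV 4.12 (cv2) and the standard library are available. Lean on these libraries where they do the work, as an engineer would, in place of code of your own. Each camera call takes 0.05 s, during which the arm holds its last target. There are 200 camera calls.

## Task

Take the rake from its rest and, touching the ceramic rods with the rake only, comb the five crossed rods in the open kiln box into a single flat layer: all parallel, side by side in one close row against the end wall nearest the robot, none lying on another. Lay the rake back in the forks of its rest, then set the lid gently on the box so that it seats fully, and leave the other things on the bench where they are.

Things in the scene. Friction and masses are not known exactly. Their poses are not given: they have to be found in the camera images.
- kiln_box: Open kiln box of cream ceramic, fixed to the bench: outside 248 x 158 mm, 38 mm high; inside 230 x 140 mm, 30 mm deep; walls 9 mm, floor 8 mm. Origin under its centre, at bench height, z up; x along its long side, away from the robot (within 0.3 rad of straight ahead).
- box_floor (a point): Centre of the box's inner floor, 8 mm above the bench, axes as the box's. The end wall nearest the robot has its inner face at x = -115 mm. At the start no rod reaches beyond x = +90 mm, so the rake can go down before the far wall (+115 mm). Five touching rods against the near wall fill x = -115 to -55 mm.
- rod_a_mid (a point): Centre of a round white ceramic rod with domed ends, 12 mm in diameter, 110 mm long, about 46 g, glazed and slippery, its y axis along the rod (x and z turn as it rolls). At the start it lies on the box floor, roughly across the box.
- rod_b_mid (a point): Centre of a round white ceramic rod with domed ends, 12 mm in diameter, 110 mm long, about 46 g, glazed and slippery, its y axis along the rod (x and z turn as it rolls). At the start it lies on the box floor, roughly across the box.
- rod_c_mid (a point): Centre of a round white ceramic rod with domed ends, 12 mm in diameter, 110 mm long, about 46 g, glazed and slippery, its y axis along the rod (x and z turn as it rolls). At the start it lies on the box floor, roughly across the box.
- rod_d_mid (a point): Centre of a round white ceramic rod with domed ends, 12 mm in diameter, 110 mm long, about 46 g, glazed and slippery, its y axis along the rod (x and z turn as it rolls). At the start it lies slantwise on top of those on the floor (centre 18 mm above the floor), which would hold the lid up.
- rod_e_mid (a point): Centre of a round white ceramic rod with domed ends, 12 mm in diameter, 110 mm long, about 46 g, glazed and slippery, its y axis along the rod (x and z turn as it rolls). At the start it lies slantwise on top of those on the floor (centre 18 mm above the floor), which would hold the lid up.
- rake_grip (a point): Grip point of the rake (160 g): middle of its orange handle, 14 mm wide (y) and 14 mm high with flat sides, running level along x from -80 to +68 mm. x points to the head, z up. It balances about 30 mm ahead of this point. It starts in its rest, head away from the robot.
- rake_tines (a point): Middle of the lower edge of the rake's aluminium head, 80 mm ahead (x) of and 62 mm below the grip point. The head is a comb 104 mm wide (y) of seven upright tines, 5 mm thick, 8 mm wide, gaps 8 mm, 30 mm high to the crossbar (8 mm thick); a neck rises from its middle to the handle.
- rest_seat (a point): Where the rake's grip point lies on the fixed steel rest, 74 mm above the bench, z up, x along the rake. Two forks, 5 mm thick, 53 mm ahead of and behind this point, carry the handle's underside 67 mm above the bench; their flared arms reach to 91 mm, the mouth 18 mm wide below, 43 mm above. Base 140 x 60 x 5 mm.
- lid_grip (a point): Grip point of the loose cream ceramic lid (about 600 g), in its rib handle: 70 mm long (x), 14 mm thick (y), its top 10 mm above this point. The plate, 248 x 158 mm, has its top 22 mm below. At the start 40 mm above the bench; seated, 66 mm above the bench over the box's centre, x along the box's x, either way round.
- lid_seat (a point): Centre of the underside of the lid's plate, 28 mm below the grip point, which rests on the box rim when seated. Under it a plug 220 x 130 x 12 mm goes inside the box walls with 5 mm to spare all round, and stands on the bench at the start. Seated, it leaves 18 mm over the box floor: one layer of rods fits, two do not.
- spray_can: White spray can, 52 mm diameter, 140 mm tall, origin under its centre; leave alone.
- crucible: White ceramic crucible, 60 mm wide, 55 mm tall, origin under its centre; leave alone.
- flange: Steel flange ring, 90 mm diameter, 22 mm high, origin under its centre; leave alone.
- wrench: Steel wrench, 170 mm long, lying flat between robot and box; leave alone.
- jar: Amber jar with black cap, 64 mm diameter, 95 mm tall, origin under its centre; leave alone.
- boat: White ceramic combustion boat, 100 x 30 x 20 mm, origin under its centre; leave alone.
There are look-alikes about, which are no part of the job. What is shaped like the part that bears rod_a_mid but green or turquoise is not meant. Leave any blue or orange look-alike of the part that bears rod_d_mid alone.

How it is judged:
By the outcome, as a careful person would: the job done as asked, in the order asked, and still so for the second after the job is handed in, with the robot touching nothing.
It also fails if it takes over 70 s, if anything falls off the work surface, if the arm or the gripper's body presses on something with over 40 N, if the wrist force passes 120 N, or if a joint passes its speed limit or range.

## Working session

There is one attempt and no reset: what is moved stays moved. The work goes in short steps, Python scripts to look and compute and a tool call to move; the robot and the scene stay as the last step left them, time stands still between calls to the robot, and variables do not carry over. Pictures are saved under pics/ and viewed, about 8 in all and at most 12, crops included, and the job is handed in when it is done.

Besides the shell and the picture viewer there is one more tool, called in YAML: its name, and indented under it one key for each argument. drive_tool: Moves the arm, as the interface text tells. Scaled input: -1 to 1 covers 0.02 m each way for a shift and 90 degrees each way for a turn. Its arguments: {"type":"object","properties":{"moves":{"type":"array"}},"required":["moves"]}

```bash
ls && mkdir -p pics
python3 - <<'E'
from workcell import ctrl
import cv2,numpy as np
for n in ("scene","top"):
    p,d=ctrl.snapshot(n); cv2.imwrite(f"pics/{n}0.png",p[...,::-1]); np.savez(f"pics/{n}0.npz",p=p,d=d)
    c=ctrl.camera_params(n); print(n,{k:np.round(v,4) if k!="T" else np.round(v,4).tolist() for k,v in c.items()})
s=ctrl.state();print({k:np.round(v,3) for k,v in s.items()})
E
```

```text
pics
scene {'fx': np.float64(461.2116), 'fy': np.float64(461.2116), 'cx': np.float64(321.6031), 'cy': np.float64(238.6475), 'k1': np.float64(-0.0081), 'T': [[0.1508, -0.6954, 0.7027, 1.3253], [0.9886, 0.1035, -0.1097, -0.0905], [0.0035, 0.7112, 0.703, 0.8442], [0.0, 0.0, 0.0, 1.0]]}
top {'fx': np.float64(539.4034), 'fy': np.float64(539.4034), 'cx': np.float64(316.9952), 'cy': np.float64(242.8061), 'k1': np.float64(-0.1143), 'T': [[0.0209, 0.9963, -0.0836, 0.4226], [-0.9997, 0.0216, 0.0078, 0.0261], [0.0096, 0.0835, 0.9965, 1.3782], [0.0, 0.0, 0.0, 1.0]]}
{'t': np.float64(0.1), 'joint_pos': array([ 1.098,  0.468, -0.012,  1.604,  0.006,  1.071, -0.056]), 'dq': array([-0.001, -0.003, -0.   , -0.003, -0.002,  0.   ,  0.   ]), 'joint_torque': array([ 1.0000e-03, -5.2165e+01, -1.2000e-02, -2.4437e+01, -5.7000e-02,
        1.4000e-02,  0.0000e+00]), 'position': array([ 0.271, -0.59 ,  0.214]), 'orientation': array([-0.001,  0.977,  0.213, -0.   ]), 'contact_force': array([-0.046, -0.019, -0.019]), 'wrist_torque': array([-0.018, -0.023, -0.022]), 'gripper_width': np.float64(0.092)}
```

View pics/top0.png

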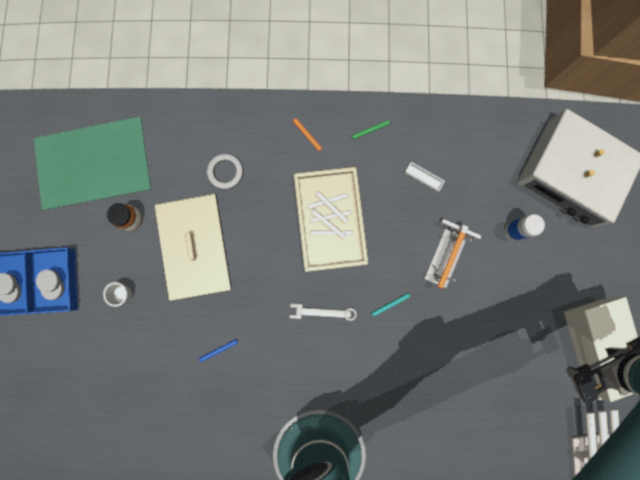

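View pics/scene0.png

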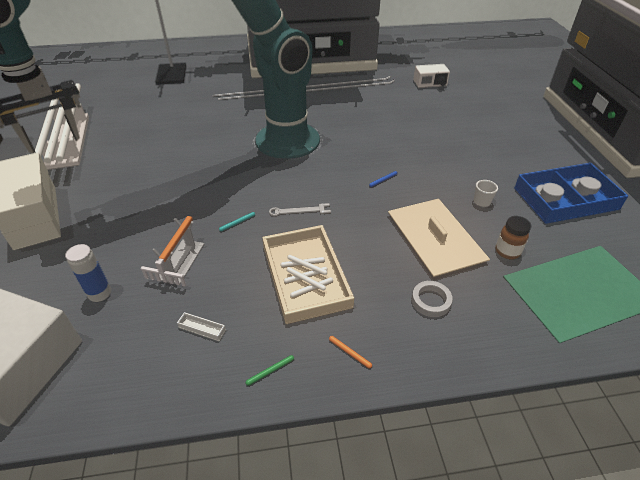

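Top view: rake at (453,256), head at its upper end (460,230); box (331,219) holding five white rods; lid (193,247). Possible mix-ups for the rake/rods: orange rod (307,134), green rod (371,130), teal rod (391,304), blue rod (219,350), and white bars in a rack (600,430). The rake is the orange handle in the steel rest.

```bash
cat > h.py <<'E'
from workcell import ctrl
import numpy as np, cv2
def ray(c,uv):
    uv=np.atleast_2d(uv).astype(float)
    K=np.array([[c["fx"],0,c["cx"]],[0,c["fy"],c["cy"]],[0,0,1]])
    n=cv2.undistortPoints(uv[:,None],K,np.array([c["k1"],0,0,0,0.]))[:,0]
    T=np.array(c["T"]); d=np.c_[n[:,0],-n[:,1],-np.ones(len(n))]@T[:3,:3].T
    return T[:3,3],d
def onz(c,uv,z):
    o,d=ray(c,uv); return o+d*((z-o[2])/d[:,2])[:,None]
def cloud(c,d):
    v,u=np.nonzero(d>0); o,r=ray(c,np.c_[u,v]); P=np.full(d.shape+(3,),np.nan)
    P[v,u]=o+r*d[v,u][:,None]; return P   # r has unit depth
def rect(pts):  # centre, sizes, yaw of the long side
    (c,wh,a)=cv2.minAreaRect((np.asarray(pts)[:,:2]*1000).astype(np.float32))
    if wh[0]<wh[1]: wh=wh[::-1]; a+=90
    a=(a+90)%180-90
    return np.array(c)/1000,np.array(wh),np.radians(a)
def yaw():
    w,x,y,z=ctrl.state()["orientation"]; return 2*np.arctan2(y,x)
def go(p,yw=None):
    """how far to go, in move units, to TCP p and yaw yw (tool x heading), tool down"""
    s=ctrl.state(); d=np.array(p)-s["position"]; y=yaw()
    t=0 if yw is None else -((yw-y+np.pi/2)%np.pi-np.pi/2)
    y2=y if yw is None else yw if abs((yw-y+np.pi)%(2*np.pi)-np.pi)<2 else yw+np.pi
    f=lambda a:np.round(np.array([np.cos(a)*d[0]+np.sin(a)*d[1],np.sin(a)*d[0]-np.cos(a)*d[1],-d[2]])/.02,2)
    print("t %.2f"%s["t"],"pos",np.round(s["position"],4),"yaw %.3f"%y,"turn z %.3f"%(t/(np.pi/2)),
      "shift before turn",f(y),"after turn",f(y2),"F",np.round(s["contact_force"],1),"w %.4f"%s["gripper_width"],"q",s["orientation"].round(3))
E
python3 - <<'E'
from h import *
for n in ("top","scene"):
    D=np.load(f"pics/{n}0.npz"); p,d=D["p"],D["d"]; c=ctrl.camera_params(n)
    hsv=cv2.cvtColor(p,cv2.COLOR_RGB2HSV); P=cloud(c,d)
    print(n,"bench z",np.round(np.nanmedian(P[330:340,100:180,2] if n=="top" else P[380:390,150:250,2]),4))
    m=cv2.inRange(hsv,(5,120,80),(20,255,255))
    k,L,S,C=cv2.connectedComponentsWithStats(m)
    for i in range(1,k):
        if S[i,4]>60:
            v,u=np.nonzero(L==i); print("orange",C[i].round(),S[i,4],rect(onz(c,np.c_[u,v],.081)),"z",np.nanmedian(P[L==i][:,2]).round(4))
    m=cv2.inRange(hsv,(12,25,110),(35,130,255)); m=cv2.morphologyEx(m,cv2.MORPH_CLOSE,np.ones((3,3)))
    k,L,S,C=cv2.connectedComponentsWithStats(m)
    for i in range(1,k):
        if 300<S[i,4]<15000:
            v,u=np.nonzero(L==i)
            print("cream",C[i].round(),S[i,4],*[(z,rect(onz(c,np.c_[u,v],z))) for z in(.018,.038)],"z",np.nanpercentile(P[L==i][:,2],[5,50,95]).round(4))
    p8=cv2.resize(p[155:285,280:490] if n=="top" else p[210:330,130:370],None,fx=3.3,fy=3.3,interpolation=cv2.INTER_CUBIC)
    if n=="top": cv2.imwrite("pics/crop1.png",p8[...,::-1])
E
```

```text
top bench z -0.0001
orange [307. 134.] 190 (array([0.79936176, 0.04608017]), array([101.59889984,  11.75344849]), np.float64(0.7209766961025951)) z 0.0092
orange [129. 219.] 95 (array([0.58243384, 0.48054364]), array([57.26451492, 30.4025898 ]), np.float64(-0.3620452986035851)) z 0.0677
orange [451. 259.] 289 (array([ 0.49722589, -0.30924338]), array([144.32147217,  15.20851326]), np.float64(-0.40683500760681024)) z 0.0801
cream [595.  38.] 914 (0.018, (array([ 1.14689661, -0.79208014]), array([177.90467834, 175.47975159]), np.float64(1.4792813233081767))) (0.038, (array([ 1.1362478 , -0.78005035]), array([175.28887939, 172.89970398]), np.float64(1.4792843859434304))) z [-0.4275 -0.4193 -0.4116]
cream [330. 219.] 5547 (0.018, (array([ 0.60046619, -0.01697099]), array([255.37426758, 165.17507935]), np.float64(0.1383574520910429))) (0.038, (array([ 0.5978515 , -0.01633809]), array([251.61943054, 162.7464447 ]), np.float64(0.138357576926719))) z [0.0017 0.0085 0.039 ]
cream [192. 247.] 6191 (0.018, (array([0.52062164, 0.33312332]), array([251.79859924, 161.59988403]), np.float64(0.19910
[... 2489 characters left out ...]
1398225818423716))) (0.038, (array([ 0.61279877, -0.01635808]), array([272.56768799, 162.74069214]), np.float64(0.13982256519761477))) z [0.0053 0.0102 0.0383]
cream [509. 247.] 306 (0.018, (array([0.59408649, 0.50017105]), array([66.90460968, 66.5561676 ]), np.float64(0.8239993518176019))) (0.038, (array([0.6117865 , 0.48587271]), array([65.28514862, 64.94508362]), np.float64(0.8239996181337108))) z [0.0163 0.0332 0.0497]
cream [617. 475.] 411 (0.018, (array([1.13691211, 0.43109067]), array([117.8349762 ,  16.85196495]), np.float64(1.5686013494244533))) (0.038, (array([1.14147241, 0.41846457]), array([114.98257446,  16.44417572]), np.float64(1.5686021483727803))) z [-0.7563 -0.7505 -0.7446]
```

View pics/crop1.png

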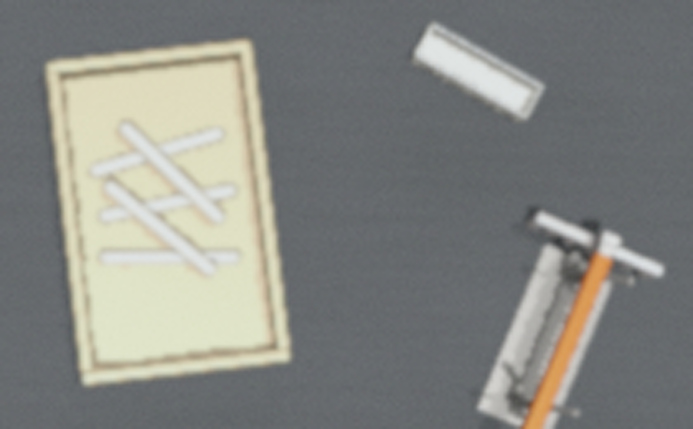

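drive_tool:
  moves:
    - [0, 0, 0.107, 0.9, -1, 0, 1]
    - [0, 0, 0.107, 0.9, -1, 0, 1]
    - [0, 0, 0.107, 0.9, -1, 0, 1]
    - [0, 0, 0.107, 0.9, -1, 0, 1]
    - [0, 0, 0.107, 0.7, -1, 0, 1]
    - [0, 0, 0, 0.3, -1, 0, 1]
    - [0, 0, 0, 0.3, -1, 0, 1]
    - [0, 0, 0, 0.3, -1, 0, 1]

```text
t: 1.1
position: [0.3877, -0.4336, 0.2098]
orientation: [-0.003, 0.975, -0.22, -0.004]
contact_force: [0.3, -0.1, 0.3]
gripper_width: 0.0921
```

```bash
python3 -c "
from h import *
go([.5165,-.3175,.13],-.407)"
```

```text
t 1.10 pos [ 0.3877 -0.4336  0.2098] yaw -0.444 turn z -0.023 shift before turn [ 3.33 -8.01  3.99] after turn [ 3.62 -7.88  3.99] F [ 0.3 -0.1  0.3] w 0.0921 q [-0.003  0.975 -0.22  -0.004]
```

drive_tool:
  moves:
    - [0, 0, -0.023, 0.45, -1, 0, 1]
    - [0, 0, 0, 0.45, -1, 0, 1]
    - [0, 0, 0, 0.45, -1, 0.5, 1]
    - [0, 0, 0, 0.45, -1, 0.5, 1]
    - [0, 0, 0, 0.45, -1, 0.5, 1]
    - [0, 0, 0, 0.45, -1, 0.5, 1]
    - [0, 0, 0, 0.45, -1, 0.5, 1]
    - [0, 0, 0, 0.3, -0.8, 0, 1]

```text
t: 2.1
position: [0.5187, -0.3104, 0.1566]
orientation: [-0.003, 0.98, -0.197, -0.005]
contact_force: [-0.6, 0.1, -1.2]
gripper_width: 0.0919
```

Run:
```python
from h import *
go([.5165,-.3175,.13],-.407)
c=ctrl.camera_params("wrist"); p,d=ctrl.snapshot("wrist"); cv2.imwrite("pics/w1.png",p[...,::-1])
P=cloud(c,d); hsv=cv2.cvtColor(p,cv2.COLOR_RGB2HSV); m=cv2.inRange(hsv,(5,120,80),(20,255,255))
k,L,S,C=cv2.connectedComponentsWithStats(m)
for i in range(1,k):
    if S[i,4]>200:
        v,u=np.nonzero(L==i); print(C[i].round(),S[i],rect(onz(c,np.c_[u,v],.081)),np.nanpercentile(P[L==i][:,2],[5,50,95]).round(4))
```

```text
t 2.10 pos [ 0.5187 -0.3104  0.1566] yaw -0.396 turn z 0.007 shift before turn [0.03 0.37 1.33] after turn [0.04 0.37 1.33] F [-0.6  0.1 -1.2] w 0.0919 q [-0.003  0.98  -0.197 -0.005]
[332. 267.] [ 322  174   21  192 3573] (array([ 0.49842883, -0.31239212]), array([146.13064575,  13.80468369]), np.float64(-0.3967883655525408)) [0.0795 0.0812 0.0823]
[ 92. 393.] [ 77 366  41  70 944] (array([ 0.4723894 , -0.08860083]), array([78.38110352, 24.93697929]), np.float64(-0.865411240452225)) [0.2539 0.2625 0.2667]
[547. 393.] [522 366  41  70 842] (array([ 0.33034631, -0.43332733]), array([77.40232849, 24.2232132 ]), np.float64(0.05859166202704769)) [0.2536 0.2618 0.2662]
[485. 465.] [ 292  450  348   25 3333] (array([ 0.28907086, -0.35894397]), array([313.38787842,  18.35855484]), np.float64(1.1837889529778898)) [0.2693 0.2716 0.273 ]
```

View pics/w1.png

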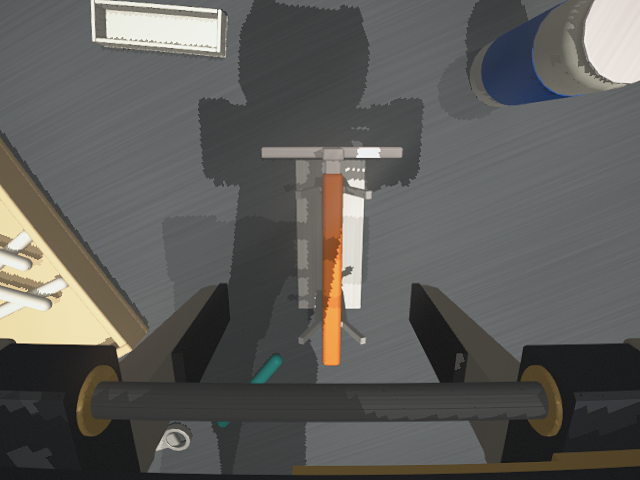

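drive_tool:
  moves:
    - [0, 0, 0, 0.16, 0.48, 0.5, 1]
    - [0, 0, 0, 0, 0, 1, 1]
    - [0, 0, 0, 0, 0, 1, 1]
    - [0, 0, 0, 0, 0, 1, 1]
    - [0, 0, 0, 0, 0, 1, 1]
    - [0, 0, 0, 0, 0, 0.4, 1]
    - [0, 0, 0, 0, 0, 0, 1]

```text
t: 3.02
position: [0.5157, -0.3286, 0.0561]
orientation: [-0.001, 0.98, -0.2, -0.003]
contact_force: [0.4, -0.2, 0.4]
gripper_width: 0.0919
```

```bash
python3 -c "
from h import *
go([.518,-.3205,.055],-.397)"
```

```text
t 3.02 pos [ 0.5157 -0.3286  0.0561] yaw -0.403 turn z -0.004 shift before turn [-0.05 -0.42  0.05] after turn [-0.05 -0.42  0.05] F [ 0.4 -0.2  0.4] w 0.0919 q [-0.001  0.98  -0.2   -0.003]
```

drive_tool:
  moves:
    - [0, 0, -0.004, -0.05, -0.42, 0.05, 1]
    - [0, 0, 0, 0, 0, 0, 1]
    - [0, 0, 0, 0, 0, 0, 0]
    - [0, 0, 0, 0, 0, 0, 0]
    - [0, 0, 0, 0, 0, 0, 0]
    - [0, 0, 0, 0, 0, 0, 0]

```text
t: 3.78
position: [0.5198, -0.321, 0.0577]
orientation: [0.0, 0.98, -0.197, -0.001]
contact_force: [-0.2, -0.3, -1.2]
gripper_width: 0.0539
```

```bash
python3 -c "
from h import *
go([.518,-.3205,.055],-.397)"
```

```text
t 3.77 pos [ 0.5198 -0.321   0.0577] yaw -0.396 turn z 0.001 shift before turn [-0.09  0.01  0.14] after turn [-0.09  0.01  0.14] F [-0.2 -0.3 -1.2] w 0.0539 q [ 0.     0.98  -0.197 -0.001]
```

drive_tool:
  moves:
    - [0, 0, 0, 0, 0, 0.12, 0]
    - [0, 0, 0, 0, 0, 0, 0]
    - [0, 0, 0, 0, 0, 0, 0]
    - [0, 0, 0, 0, 0, 0, 0]
    - [0, 0, 0, 0, 0, 0, 0]
    - [0, 0, 0, 0, 0, 0, 0]
    - [0, 0, 0, 0, 0, 0, 0]

```text
t: 4.65
position: [0.5196, -0.321, 0.055]
orientation: [-0.0, 0.98, -0.197, -0.001]
contact_force: [-0.3, -1.1, -0.1]
gripper_width: 0.0136
```

```bash
python3 -c "
from h import *
go([.518,-.3205,.055],-.397)"
```

```text
t 4.65 pos [ 0.5196 -0.321   0.055 ] yaw -0.396 turn z 0.001 shift before turn [-0.08  0.01 -0.  ] after turn [-0.08  0.01 -0.  ] F [-0.3 -1.1 -0.1] w 0.0136 q [-0.     0.98  -0.197 -0.001]
```

drive_tool:
  moves:
    - [0, 0, 0, 0, 0, -0.4, 0]
    - [0, 0, 0, 0, 0, -0.8, 0]
    - [0, 0, 0, 0, 0, -0.8, 0]
    - [0, 0, 0, 0, 0, -0.8, 0]
    - [0, 0, 0, 0, 0, -0.8, 0]
    - [0, 0, 0, 0, 0, -0.8, 0]
    - [0, 0, 0, 0, 0, -0.4, 0]
    - [0, 0, 0, 0, 0, 0, 0]

```text
t: 5.65
position: [0.5201, -0.3213, 0.1593]
orientation: [0.0, 0.98, -0.197, 0.0]
contact_force: [-0.4, -0.4, -0.9]
gripper_width: 0.0132
```

```bash
python3 -c "
from h import *
go([.6351,-.0113,.15],.139)"
```

```text
t 5.65 pos [ 0.5201 -0.3213  0.1593] yaw -0.396 turn z -0.341 shift before turn [ -0.68 -16.52   0.47] after turn [  7.84 -14.55   0.47] F [-0.4 -0.4 -0.9] w 0.0132 q [ 0.     0.98  -0.197  0.   ]
```

drive_tool:
  moves:
    - [0, 0, 0, 0, -0.7, 0, 0]
    - [0, 0, 0, 0, -1, 0, 0]
    - [0, 0, -0.08, 0, -1, 0, 0]
    - [0, 0, -0.08, 0.2, -1, 0, 0]
    - [0, 0, -0.08, 0.3, -1, 0, 0]
    - [0, 0, -0.08, 0.4, -1, 0, 0]
    - [0, 0, 0, 0.5, -1, 0, 0]
    - [0, 0, 0, 0.5, -1, 0, 0]

```text
t: 6.65
position: [0.5836, -0.1552, 0.1542]
orientation: [-0.003, 0.998, 0.065, -0.004]
contact_force: [-0.3, -0.9, -2.0]
gripper_width: 0.0136
```

```bash
python3 -c "
from h import *
go([.6351,-.0113,.15],.139)"
```

```text
t 6.65 pos [ 0.5836 -0.1552  0.1542] yaw 0.130 turn z -0.005 shift before turn [ 3.49 -6.8   0.21] after turn [ 3.55 -6.77  0.21] F [-0.3 -0.9 -2. ] w 0.0136 q [-0.003  0.998  0.065 -0.004]
```

drive_tool:
  moves:
    - [0, 0, -0.005, 0.5, -1, 0, 0]
    - [0, 0, 0, 0.5, -1, 0, 0]
    - [0, 0, 0, 0.5, -1, 0, 0]
    - [0, 0, 0, 0.5, -1, 0, 0]
    - [0, 0, 0, 0.5, -1, 0, 0]
    - [0, 0, 0, 0.5, -0.9, 0, 0]
    - [0, 0, 0, 0.2, -0.4, 0, 0]
    - [0, 0, 0, 0, 0, 0, 0]

```text
t: 7.65
position: [0.6304, -0.0035, 0.1519]
orientation: [-0.005, 0.997, 0.076, -0.006]
contact_force: [-0.7, -0.4, -0.8]
gripper_width: 0.0137
```

Run:
```python
from h import *
go([.6351,-.0113,.15],.139)
c=ctrl.camera_params("wrist"); p,d=ctrl.snapshot("wrist"); cv2.imwrite("pics/w2.png",p[...,::-1]); np.savez("pics/w2.npz",p=p,d=d,T=c["T"])
p,d=ctrl.snapshot("top"); np.savez("pics/top2.npz",p=p,d=d)
```

```text
t 7.65 pos [ 0.6304 -0.0035  0.1519] yaw 0.151 turn z 0.008 shift before turn [0.18 0.42 0.09] after turn [0.18 0.42 0.09] F [-0.7 -0.4 -0.8] w 0.0137 q [-0.005  0.997  0.076 -0.006]
```

View pics/w2.png

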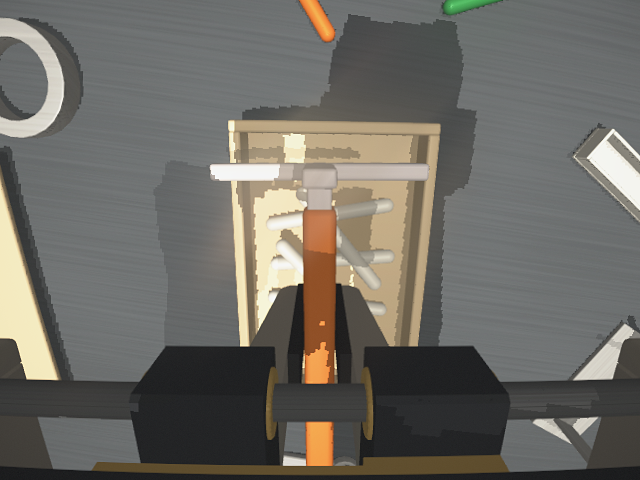

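Run:
```python
from h import *
D=np.load("pics/w2.npz"); c=ctrl.camera_params("wrist"); c["T"]=D["T"]; P=cloud(c,D["d"])
print("rim outer corners",onz(c,[[229,122],[440,124]],.038).round(4))
print("box z",P[127,300].round(4),P[128,400].round(4))
# head: points within z .12-.16 rows 160-182
R=np.zeros(P.shape[:2],bool); R[160:184,200:440]=1
h=P[R&(P[...,2]>.12)&(P[...,2]<.2)]; print("head z",np.percentile(h[:,2],[2,50,98]).round(4)); b=h[h[:,2]<.152];print(rect(b))
print(np.degrees(rect(b)[2]))
s=ctrl.state()["position"]; u=np.array([np.cos(yaw()),np.sin(yaw())]); print("tcp->head",(rect(b)[0]-s[:2])@u,(rect(b)[0]-s[:2])@[-u[1],u[0]])
```

```text
rim outer corners [[ 0.7082  0.0767  0.038 ]
 [ 0.7304 -0.0775  0.038 ]]
box z [0.7124 0.0242 0.0388] [ 0.723  -0.049   0.0374]
head z [0.1429 0.1468 0.1783]
(array([0.69221533, 0.00580972]), array([103.78833008,   8.06892014]), np.float64(-1.4198245042726922))
-81.34995174407959
tcp->head 0.06295242210631334 0.001492596861961634
```

```bash
cat >> h.py <<'E'
from scipy.spatial.transform import Rotation as R_
def rv(yw):
    q=ctrl.state()["orientation"]; r=R_.from_quat([q[1],q[2],q[3],q[0]])
    t=R_.from_quat([np.cos(yw/2),np.sin(yw/2),0,0])
    print("rotvec units",((r.inv()*t).as_rotvec()/(np.pi/2)).round(4))
B=np.array([.597,-.017]); BY=.140; bu=np.array([np.cos(BY),np.sin(BY)]); bv=np.array([-bu[1],bu[0]])
def tine(bx,by,zb):
    """aim: tine middle at box x,y (m), lower edge zb above bench; also says where it is"""
    s=ctrl.state(); p=s["position"]; e=p[:2]-B; print("tines now box x %.4f y %.4f z %.4f"%(e@bu+.063,e@bv+.0015,p[2]-.043))
    q=B+(bx-.063)*bu+(by-.0015)*bv; go([*q,zb+.043],BY); rv(BY)
E
python3 -c "
from h import *
tine(.101,0,.055)"
```

```text
tines now box x 0.0975 y 0.0087 z 0.1089
t 7.75 pos [ 0.6302 -0.005   0.1519] yaw 0.149 turn z 0.006 shift before turn [0.17 0.44 2.7 ] after turn [0.17 0.44 2.7 ] F [ 0.5 -0.6 -1.6] w 0.0138 q [-0.005  0.997  0.075 -0.006]
rotvec units [-0.0069  0.0073  0.006 ]
```

drive_tool:
  moves:
    - [-0.007, 0.007, 0.006, 0.17, 0.44, 0, 0]
    - [0, 0, 0, 0, 0, 0.5, 0]
    - [0, 0, 0, 0, 0, 0.8, 0]
    - [0, 0, 0, 0, 0, 0.8, 0]
    - [0, 0, 0, 0, 0, 0.3, 0]
    - [0, 0, 0, 0, 0, 0, 0]

```text
t: 8.5
position: [0.6337, -0.0175, 0.0989]
orientation: [0.001, 0.998, 0.067, -0.001]
contact_force: [0.2, -0.2, -2.0]
gripper_width: 0.014
```

```bash
python3 -c "
from h import *
tine(.101,0,.010)"
```

```text
tines now box x 0.0993 y -0.0041 z 0.0559
t 8.50 pos [ 0.6337 -0.0175  0.0989] yaw 0.135 turn z -0.003 shift before turn [ 0.08 -0.2   2.3 ] after turn [ 0.09 -0.2   2.3 ] F [ 0.2 -0.2 -2. ] w 0.0140 q [ 0.001  0.998  0.067 -0.001]
rotvec units [ 0.0013  0.0018 -0.0034]
```

drive_tool:
  moves:
    - [0, 0, -0.003, 0.05, -0.2, 0.4, 0]
    - [0, 0, 0, 0, 0, 0.7, 0]
    - [0, 0, 0, 0, 0, 0.3, 0]
    - [0, 0, 0, 0, 0, 0, 0]
    - [0, 0, 0, 0, 0, 0, 0]

```text
t: 9.12
position: [0.6348, -0.0126, 0.0695]
orientation: [0.001, 0.998, 0.07, -0.001]
contact_force: [-0.5, 0.2, -1.5]
gripper_width: 0.0137
```

```bash
python3 -c "
from h import *
tine(.101,0,.0225)
import numpy as np
p,d=ctrl.snapshot('wrist');cv2.imwrite('pics/w3.png',p[...,::-1])"
```

```text
tines now box x 0.1010 y 0.0006 z 0.0265
t 9.12 pos [ 0.6348 -0.0126  0.0695] yaw 0.140 turn z 0.000 shift before turn [0.   0.03 0.2 ] after turn [0.   0.03 0.2 ] F [-0.5  0.2 -1.5] w 0.0137 q [ 0.001  0.998  0.07  -0.001]
rotvec units [0.0012 0.001  0.0002]
```

View pics/w3.png

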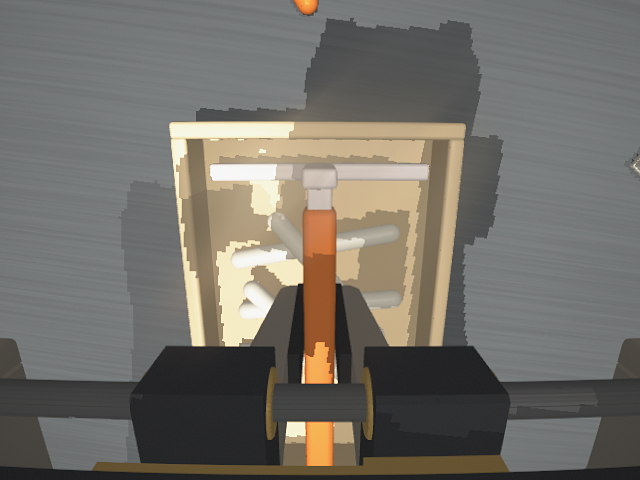

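The head (211–428, row 172) is down inside the box before the far wall, and the rods are clear of it. First pass: pull at top-rod height only.

drive_tool:
  moves:
    - [0, 0, 0, 0, 0, 0.2, 0]
    - [0, 0, 0, -0.3, 0, 0, 0]
    - [0, 0, 0, -0.5, 0, 0, 0]
    - [0, 0, 0, -0.5, 0, 0, 0]
    - [0, 0, 0, -0.5, 0, 0, 0]
    - [0, 0, 0, -0.5, 0, 0, 0]
    - [0, 0, 0, -0.5, 0, 0, 0]
    - [0, 0, 0, -0.5, 0, 0, 0]

```text
t: 10.18
position: [0.5653, -0.0226, 0.0665]
orientation: [0.001, 0.998, 0.07, 0.0]
contact_force: [-0.6, 0.0, -1.4]
gripper_width: 0.0135
```

```bash
python3 -c "
from h import *
tine(-.085,0,.0225)"
```

```text
tines now box x 0.0308 y 0.0004 z 0.0235
t 10.18 pos [ 0.5653 -0.0226  0.0665] yaw 0.140 turn z 0.000 shift before turn [-5.79  0.02  0.05] after turn [-5.79  0.02  0.05] F [-0.6  0.  -1.4] w 0.0135 q [0.001 0.998 0.07  0.   ]
rotvec units [ 0.0014 -0.0002  0.0001]
```

drive_tool:
  moves:
    - [0, 0, 0, -0.5, 0, 0.05, 0]
    - [0, 0, 0, -0.5, 0, 0, 0]
    - [0, 0, 0, -0.5, 0, 0, 0]
    - [0, 0, 0, -0.5, 0, 0, 0]
    - [0, 0, 0, -0.5, 0, 0, 0]
    - [0, 0, 0, -0.5, 0, 0, 0]
    - [0, 0, 0, -0.5, 0, 0, 0]
    - [0, 0, 0, -0.5, 0, 0, 0]

```text
t: 11.18
position: [0.4806, -0.0347, 0.0656]
orientation: [0.001, 0.998, 0.07, 0.0]
contact_force: [-0.5, 0.5, -1.3]
gripper_width: 0.014
```

Run:
```python
from h import *
tine(-.085,0,.0225)
p,d=ctrl.snapshot('top'); c=ctrl.camera_params('top'); P=cloud(c,d); 
p2,d2=ctrl.snapshot('scene'); 
a=cv2.resize(p[160:280,285:375],None,fx=4,fy=4,interpolation=cv2.INTER_CUBIC)
b=cv2.resize(p2[215:335,255:360],None,fx=4,fy=4,interpolation=cv2.INTER_CUBIC)
cv2.imwrite('pics/c4.png',np.hstack([a,b])[...,::-1])
```

```text
tines now box x -0.0548 y 0.0002 z 0.0226
t 11.18 pos [ 0.4806 -0.0347  0.0656] yaw 0.140 turn z -0.000 shift before turn [-1.51  0.01  0.  ] after turn [-1.51  0.01  0.  ] F [-0.5  0.5 -1.3] w 0.0140 q [0.001 0.998 0.07  0.   ]
rotvec units [ 0.0016 -0.0004 -0.    ]
```

View pics/c4.png

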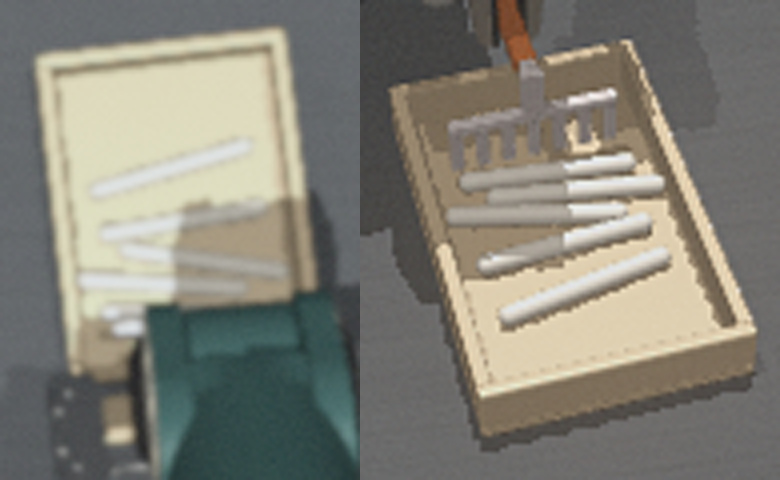

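Scene crop: rake near the near wall (left-top), all five rods fallen flat on the floor, roughly across. Now lift, go back to the far wall, and comb at floor height.

drive_tool:
  moves:
    - [0, 0, 0, 0, 0, -0.7, 0]
    - [0, 0, 0, 0, 0, -0.9, 0]
    - [0, 0, 0, 0.5, 0, -0.3, 0]
    - [0, 0, 0, 1, 0, 0, 0]
    - [0, 0, 0, 1, 0, 0, 0]
    - [0, 0, 0, 1, 0, 0, 0]
    - [0, 0, 0, 1, 0, 0, 0]
    - [0, 0, 0, 1, 0, 0, 0]

```text
t: 12.28
position: [0.5977, -0.0182, 0.1088]
orientation: [0.001, 0.998, 0.07, 0.003]
contact_force: [0.6, -0.6, -1.1]
gripper_width: 0.0135
```

```bash
python3 -c "
from h import *
tine(.101,0,.06)"
```

```text
tines now box x 0.0636 y 0.0003 z 0.0658
t 12.28 pos [ 0.5977 -0.0182  0.1088] yaw 0.140 turn z -0.000 shift before turn [1.87 0.01 0.29] after turn [1.87 0.01 0.29] F [ 0.6 -0.6 -1.1] w 0.0135 q [0.001 0.998 0.07  0.003]
rotvec units [ 0.0019 -0.004  -0.0001]
```

drive_tool:
  moves:
    - [0, 0, 0, 0.9, 0, 0, 0]
    - [0, 0, 0, 0.5, 0, 0, 0]
    - [0, 0, 0, 0, 0, 0, 0]
    - [0, 0, 0, 0, 0, 0, 0]

```text
t: 12.78
position: [0.6286, -0.0132, 0.1086]
orientation: [0.001, 0.998, 0.07, 0.003]
contact_force: [-0.8, 0.5, -2.4]
gripper_width: 0.0136
```

```bash
python3 -c "
from h import *
tine(.101,0,.0105)"
```

```text
tines now box x 0.0948 y 0.0008 z 0.0656
t 12.78 pos [ 0.6286 -0.0132  0.1086] yaw 0.141 turn z 0.000 shift before turn [0.31 0.04 2.76] after turn [0.31 0.04 2.76] F [-0.8  0.5 -2.4] w 0.0136 q [0.001 0.998 0.07  0.003]
rotvec units [ 0.0016 -0.0043  0.0004]
```

drive_tool:
  moves:
    - [0.0016, -0.004, 0, 0, 0, 0.5, 0]
    - [0, 0, 0, 0, 0, 0.8, 0]
    - [0, 0, 0, 0, 0, 0.8, 0]
    - [0, 0, 0, 0, 0, 0.3, 0]
    - [0, 0, 0, 0, 0, 0, 0]
    - [0, 0, 0, 0, 0, 0, 0]

```text
t: 13.52
position: [0.6265, -0.0138, 0.0561]
orientation: [-0.0, 0.998, 0.07, -0.002]
contact_force: [0.0, 0.8, -0.4]
gripper_width: 0.0136
```

```bash
python3 -c "
from h import *
tine(.06,0,.0105)"
```

```text
tines now box x 0.0927 y 0.0006 z 0.0131
t 13.53 pos [ 0.6265 -0.0138  0.0561] yaw 0.140 turn z 0.000 shift before turn [-1.63  0.03  0.13] after turn [-1.63  0.03  0.13] F [ 0.   0.8 -0.4] w 0.0136 q [-0.     0.998  0.07  -0.002]
rotvec units [-0.0002  0.0019  0.    ]
```

drive_tool:
  moves:
    - [0, 0, 0, -0.2, 0, 0.1, 0]
    - [0, 0, 0, -0.4, 0, 0, 0]
    - [0, 0, 0, -0.4, 0, 0, 0]
    - [0, 0, 0, -0.4, 0, 0, 0]
    - [0, 0, 0, -0.4, 0, 0, 0]
    - [0, 0, 0, -0.4, 0, 0, 0]
    - [0, 0, 0, -0.4, 0, 0, 0]
    - [0, 0, 0, -0.4, 0, 0, 0]

```text
t: 14.52
position: [0.5641, -0.0228, 0.0558]
orientation: [0.0, 0.998, 0.07, 0.0]
contact_force: [0.6, -0.1, -0.7]
gripper_width: 0.0135
```

```bash
python3 -c "
from h import *
tine(-.04,0,.0105)"
```

```text
tines now box x 0.0296 y 0.0004 z 0.0128
t 14.53 pos [ 0.5641 -0.0228  0.0558] yaw 0.140 turn z 0.000 shift before turn [-3.48  0.02  0.11] after turn [-3.48  0.02  0.11] F [ 0.6 -0.1 -0.7] w 0.0135 q [0.    0.998 0.07  0.   ]
rotvec units [ 0.0002 -0.0001  0.    ]
```

drive_tool:
  moves:
    - [0, 0, 0, -0.3, 0, 0.1, 0]
    - [0, 0, 0, -0.3, 0, 0, 0]
    - [0, 0, 0, -0.3, 0, 0, 0]
    - [0, 0, 0, -0.3, 0, 0, 0]
    - [0, 0, 0, -0.3, 0, 0, 0]
    - [0, 0, 0, -0.3, 0, 0, 0]
    - [0, 0, 0, -0.3, 0, 0, 0]
    - [0, 0, 0, -0.3, 0, 0, 0]

```text
t: 15.52
position: [0.5141, -0.0298, 0.0539]
orientation: [0.0, 0.998, 0.07, 0.001]
contact_force: [1.1, -0.2, -2.0]
gripper_width: 0.0133
```

Run:
```python
from h import *
tine(-.05,0,.0105)
p2,d2=ctrl.snapshot('scene'); 
b=cv2.resize(p2[215:335,245:365],None,fx=5,fy=5,interpolation=cv2.INTER_CUBIC)
cv2.imwrite('pics/c5.png',b[...,::-1])
```

```text
tines now box x -0.0209 y 0.0004 z 0.0109
t 15.53 pos [ 0.5141 -0.0298  0.0539] yaw 0.140 turn z 0.000 shift before turn [-1.46  0.02  0.02] after turn [-1.46  0.02  0.02] F [ 1.1 -0.2 -2. ] w 0.0133 q [0.    0.998 0.07  0.001]
rotvec units [ 0.0002 -0.0013  0.    ]
```

View pics/c5.png

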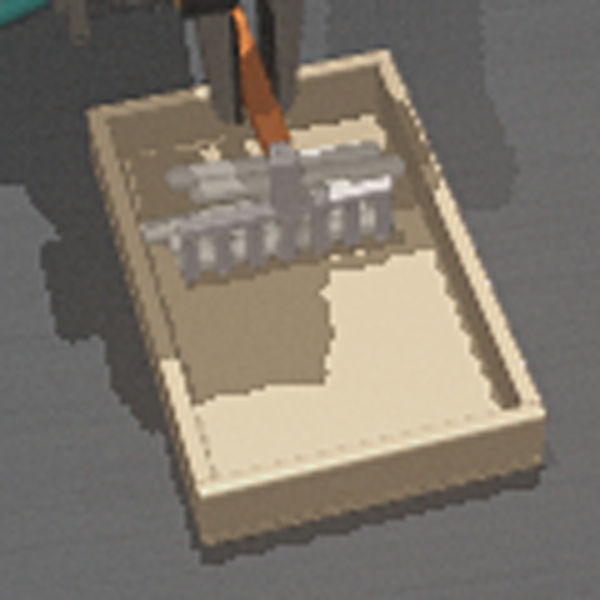

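The rods are bunched in front of the rake (at row ~230), still flat as far as can be seen. I'll continue gently.

drive_tool:
  moves:
    - [0, 0, 0, -0.2, 0, 0, 0]
    - [0, 0, 0, -0.2, 0, 0, 0]
    - [0, 0, 0, -0.2, 0, 0, 0]
    - [0, 0, 0, -0.2, 0, 0, 0]
    - [0, 0, 0, -0.2, 0, 0, 0]
    - [0, 0, 0, -0.2, 0, 0, 0]
    - [0, 0, 0, 0, 0, 0, 0]

```text
t: 16.45
position: [0.4877, -0.0336, 0.0539]
orientation: [0.0, 0.998, 0.07, 0.0]
contact_force: [-0.8, 0.3, -2.1]
gripper_width: 0.0137
```

Run:
```python
from h import *
tine(-.0525,0,.0105)
c=ctrl.camera_params('scene'); p2,d2=ctrl.snapshot('scene'); P=cloud(c,d2)
X=(P[...,:2]-B)@bu; Y=(P[...,:2]-B)@bv; Z=P[...,2]
g=np.full((8,10),0.)
for i in range(8):
  for j in range(10):
    m=(X>-.115+.01*i)&(X<-.105+.01*i)&(Y>-.065+.013*j)&(Y<-.052+.013*j)
    g[i,j]=np.nanpercentile(Z[m],90)*1000 if m.sum()>2 else -1
print(g.round(0))
cv2.imwrite('pics/c6.png',cv2.resize(p2[215:335,245:365],None,fx=5,fy=5,interpolation=cv2.INTER_CUBIC)[...,::-1])
```

```text
tines now box x -0.0476 y 0.0004 z 0.0109
t 16.45 pos [ 0.4877 -0.0336  0.0539] yaw 0.140 turn z -0.000 shift before turn [-0.25  0.02  0.02] after turn [-0.25  0.02  0.02] F [-0.8  0.3 -2.1] w 0.0137 q [0.    0.998 0.07  0.   ]
rotvec units [ 0.0002 -0.0006 -0.0001]
[[384. 447. 451. 452. 459. 460. 453. 452. 189.  40.]
 [400. 442. 441. 439. 445. 444. 440. 446. 436. 185.]
 [388. 425. 426. 418. 418. 419. 420. 431. 405. 185.]
 [161. 414. 417. 406. 410. 409. 410. 420. 398. 169.]
 [ 19. 403. 405. 399. 394. 398. 401. 407. 405.  10.]
 [ 17. 201. 243.  18.  81.  80. 387. 390.  18.   9.]
 [ 23.  49.  49.  50.  79.  54.  49.  49.  48.  13.]
 [ 41.  49.  47.  47.  76.  74.  48.  48.  46.  10.]]
```

drive_tool:
  moves:
    - [0, 0, 0, -0.12, 0, 0, 0]
    - [0, 0, 0, -0.12, 0, 0, 0]
    - [0, 0, 0, -0.08, 0, 0, 0]
    - [0, 0, 0, 0, 0, 0, 0]

```text
t: 17.0
position: [0.4834, -0.0341, 0.0545]
orientation: [0.0, 0.998, 0.07, 0.003]
contact_force: [1.5, 0.9, -2.1]
gripper_width: 0.0137
```

Run:
```python
from h import *
tine(-.0525,0,.0105)
p2,d2=ctrl.snapshot('scene'); p,d=ctrl.snapshot('wrist')
b=cv2.resize(p2[215:315,245:345],(480,480),interpolation=cv2.INTER_CUBIC)
cv2.imwrite('pics/c6.png',np.hstack([b,p[60:380,160:480][:, :]if 0 else cv2.resize(p[100:400,160:460],(320,480))])[...,::-1])
```

```text
tines now box x -0.0519 y 0.0004 z 0.0115
t 17.00 pos [ 0.4834 -0.0341  0.0545] yaw 0.140 turn z 0.000 shift before turn [-0.03  0.02  0.05] after turn [-0.03  0.02  0.05] F [ 1.5  0.9 -2.1] w 0.0137 q [0.    0.998 0.07  0.003]
rotvec units [ 0.0004 -0.0035  0.    ]
```

View pics/c6.png

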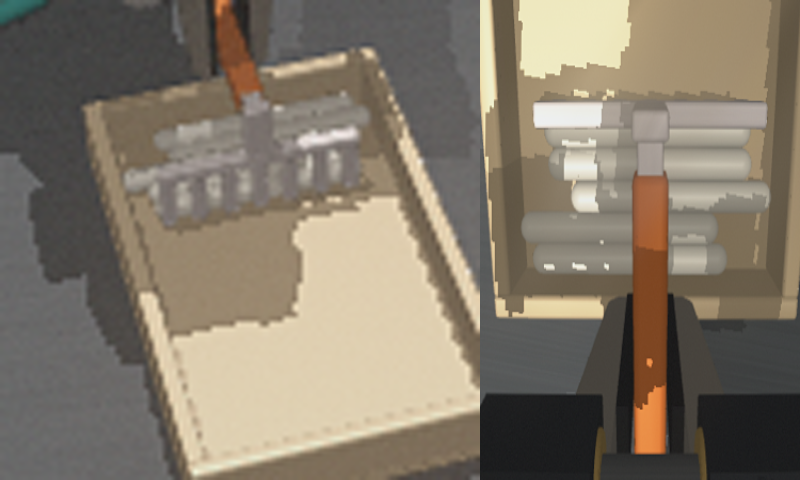

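Wrist view: five parallel rods side by side in front of the head, none on top. I'll measure them with depth, rather than viewing.

```bash
cat >> h.py <<'E'
def rods(show=True):
    c=ctrl.camera_params("wrist"); p,d=ctrl.snapshot("wrist"); P=cloud(c,d)
    X=(P[...,:2]-B)@bu*1000; Y=(P[...,:2]-B)@bv*1000; Z=P[...,2]*1000
    print("cam box x",((np.array(c["T"])[:2,3]-B)@bu).round(3))
    for y0 in (-45,-30,-15,15,30,45):
        print(y0,[(int(x),round(float(np.nanmedian(Z[m])),1)) for x in range(-126,-36,3) for m in [(abs(Y-y0)<3)&(abs(X-x)<1.5)] if m.sum()>1])
E
python3 -c "
from h import *
rods()"
```

```text
cam box x -0.039
-45 [(-123, 38.4), (-120, 38.3), (-117, 38.2), (-114, 26.8), (-111, 8.2), (-108, 9.2), (-105, 8.5), (-102, 8.4), (-99, 8.3), (-96, 160.7), (-93, 161.0), (-90, 158.2), (-87, 20.1), (-84, 20.1), (-81, 19.3), (-78, 17.4), (-75, 19.9), (-72, 20.4), (-69, 19.2), (-66, 16.9), (-63, 19.7), (-60, 20.2), (-57, 49.9), (-54, 50.6), (-51, 50.5), (-48, 9.4), (-45, 8.5), (-42, 8.5), (-39, 8.4)]
-30 [(-123, 37.8), (-120, 38.2), (-117, 38.3), (-114, 28.8), (-111, 19.5), (-108, 20.2), (-105, 19.2), (-102, 18.1), (-99, 168.0), (-96, 167.1), (-93, 167.3), (-90, 167.0), (-87, 162.7), (-84, 157.4), (-81, 19.2), (-78, 17.0), (-75, 20.0), (-72, 20.4), (-69, 19.2), (-66, 17.0), (-63, 20.0), (-60, 20.7), (-57, 50.1), (-54, 50.6), (-51, 50.5), (-48, 9.2), (-45, 8.6), (-42, 8.5), (-39, 8.5)]
-15 [(-126, 137.6), (-123, 139.3), (-120, 144.0), (-117, 145.2), (-114, 32.2), (-111, 127.3), (-108, 79.8), (-105, 110.0), (-102, 160.5), (-99, 167.9), (-96, 167.0), (-93, 167.1), (-90, 166.8), (-87, 162.0), (-84, 158.2), (-81, 19.2), (-78, 17.2), (-75, 20.1), (-72, 20.3), (-69, 19.2), (-66, 17.5), (-63, 1
[... 533 characters left out ...]
108, 20.4), (-105, 19.7), (-102, 166.6), (-99, 167.5), (-96, 167.0), (-93, 167.3), (-90, 166.9), (-87, 162.4), (-84, 157.9), (-81, 19.4), (-78, 17.5), (-75, 19.9), (-72, 20.5), (-69, 19.4), (-66, 17.5), (-63, 20.3), (-60, 20.8), (-57, 49.7), (-54, 50.6), (-51, 50.6), (-48, 9.3), (-45, 8.5), (-42, 8.5), (-39, 8.5)]
45 [(-123, 37.7), (-120, 38.4), (-117, 38.2), (-114, 29.2), (-111, 19.4), (-108, 20.4), (-105, 19.4), (-102, 17.3), (-99, 20.2), (-96, 160.7), (-93, 161.1), (-90, 157.9), (-87, 8.6), (-84, 8.4), (-81, 8.5), (-78, 17.9), (-75, 19.8), (-72, 20.4), (-69, 19.3), (-66, 17.6), (-63, 20.3), (-60, 21.0), (-57, 49.7), (-54, 50.6), (-51, 50.7), (-48, 9.8), (-45, 8.7), (-42, 8.8), (-39, 8.4)]
```

Five tops at z = 20 mm, centres at about -108.5, -96, -84, -72, -60 mm: a single close layer. Back off a little, lift, and return to the rest.

drive_tool:
  moves:
    - [0, -0.003, 0, 0.2, 0, 0, 0]
    - [0, 0, 0, 0.1, 0, -0.2, 0]
    - [0, 0, 0, 0, 0, -0.8, 0]
    - [0, 0, 0, 0, 0, -0.9, 0]
    - [0, 0, 0, 0, 0, -1, 0]
    - [0, 0, 0, 0, 0, -1, 0]
    - [0, 0, 0, 0, 0, -0.9, 0]
    - [0, 0, 0, 0, 0.3, -0.2, 0]

```text
t: 18.15
position: [0.4875, -0.0393, 0.1612]
orientation: [0.0, 0.997, 0.071, -0.003]
contact_force: [0.5, -0.2, -2.6]
gripper_width: 0.0138
```

```bash
python3 -c "
from h import *
go([.5196,-.321,.16],-.396)"
```

```text
t 18.15 pos [ 0.4875 -0.0393  0.1612] yaw 0.141 turn z 0.342 shift before turn [-0.4  14.17  0.06] after turn [ 6.92 12.38  0.06] F [ 0.5 -0.2 -2.6] w 0.0138 q [ 0.     0.997  0.071 -0.003]
```

drive_tool:
  moves:
    - [0, 0, 0, 0, 0.8, 0, 0]
    - [0, 0, 0.08, 0, 1, 0, 0]
    - [0, 0, 0.08, 0.1, 1, 0, 0]
    - [0, 0, 0.08, 0.2, 1, 0, 0]
    - [0, 0, 0.08, 0.4, 1, 0, 0]
    - [0, 0, 0, 0.5, 1, 0, 0]
    - [0, 0, 0, 0.5, 1, 0, 0]
    - [0, 0, 0, 0.5, 1, 0, 0]

```text
t: 19.15
position: [0.4998, -0.2165, 0.1562]
orientation: [0.002, 0.982, -0.19, -0.008]
contact_force: [0.1, 0.4, -1.4]
gripper_width: 0.0134
```

```bash
python3 -c "
from h import *
go([.5196,-.321,.155],-.396);rv(-.396)"
```

```text
t 19.15 pos [ 0.4998 -0.2165  0.1562] yaw -0.383 turn z 0.008 shift before turn [2.87 4.47 0.06] after turn [2.93 4.44 0.06] F [ 0.1  0.4 -1.4] w 0.0134 q [ 0.002  0.982 -0.19  -0.008]
rotvec units [0.005  0.0095 0.0084]
```

drive_tool:
  moves:
    - [0.005, 0.009, 0.008, 0.6, 1, 0, 0]
    - [0, 0, 0, 0.6, 1, 0, 0]
    - [0, 0, 0, 0.6, 0.9, 0, 0]
    - [0, 0, 0, 0.6, 0.7, 0, 0]
    - [0, 0, 0, 0.3, 0.3, 0, 0]
    - [0, 0, 0, 0, 0, 0, 0]
    - [0, 0, 0, 0, 0, 0, 0]

```text
t: 20.02
position: [0.5161, -0.3179, 0.1514]
orientation: [-0.0, 0.98, -0.199, -0.005]
contact_force: [1.4, 0.1, -1.3]
gripper_width: 0.0137
```

```bash
python3 -c "
from h import *
go([.5196,-.321,.1],-.396);rv(-.396)"
```

```text
t 20.02 pos [ 0.5161 -0.3179  0.1514] yaw -0.401 turn z -0.003 shift before turn [0.22 0.07 2.57] after turn [0.22 0.08 2.57] F [ 1.4  0.1 -1.3] w 0.0137 q [-0.     0.98  -0.199 -0.005]
rotvec units [ 0.0008  0.0057 -0.0031]
```

drive_tool:
  moves:
    - [0, 0.005, -0.003, 0.2, 0.07, 0.5, 0]
    - [0, 0, 0, 0, 0, 0.9, 0]
    - [0, 0, 0, 0, 0, 0.8, 0]
    - [0, 0, 0, 0, 0, 0.2, 0]
    - [0, 0, 0, 0, 0, 0, 0]
    - [0, 0, 0, 0, 0, 0, 0]

```text
t: 20.78
position: [0.519, -0.3184, 0.099]
orientation: [-0.0, 0.981, -0.195, -0.001]
contact_force: [0.2, 0.7, -1.8]
gripper_width: 0.0137
```

```bash
python3 -c "
from h import *
go([.5196,-.321,.056],-.396);rv(-.396)"
```

```text
t 20.77 pos [ 0.519  -0.3184  0.099 ] yaw -0.393 turn z 0.002 shift before turn [0.07 0.11 2.15] after turn [0.07 0.11 2.15] F [ 0.2  0.7 -1.8] w 0.0137 q [-0.     0.981 -0.195 -0.001]
rotvec units [0.0001 0.0018 0.0019]
```

drive_tool:
  moves:
    - [0, 0.002, 0.002, 0.05, 0.11, 0, 0]
    - [0, 0, 0, 0, 0, 0.5, 0]
    - [0, 0, 0, 0, 0, 0.6, 0]
    - [0, 0, 0, 0, 0, 0.5, 0]
    - [0, 0, 0, 0, 0, 0.3, 0]
    - [0, 0, 0, 0, 0, 0.1, 0]
    - [0, 0, 0, 0, 0, 0, 0]

```text
t: 21.65
position: [0.5194, -0.3213, 0.0566]
orientation: [0.0, 0.98, -0.197, 0.001]
contact_force: [0.6, 0.3, -0.8]
gripper_width: 0.0138
```

```bash
python3 -c "
from h import *
go([.5196,-.321,.055],-.396);rv(-.396)"
```

```text
t 21.65 pos [ 0.5194 -0.3213  0.0566] yaw -0.396 turn z -0.000 shift before turn [ 0.   -0.02  0.08] after turn [ 0.   -0.02  0.08] F [ 0.6  0.3 -0.8] w 0.0138 q [ 0.     0.98  -0.197  0.001]
rotvec units [ 0.0002 -0.0008 -0.0003]
```

drive_tool:
  moves:
    - [0, 0, 0, 0, 0, 0.08, 0]
    - [0, 0, 0, 0, 0, 0, 0]
    - [0, 0, 0, 0, 0, 0, 0.22]
    - [0, 0, 0, 0, 0, 0, 0.5]
    - [0, 0, 0, 0, 0, 0, 0.9]
    - [0, 0, 0, 0, 0, 0, 0.9]
    - [0, 0, 0, 0, 0, 0, 0.9]
    - [0, 0, 0, 0, 0, 0, 0.9]

```text
t: 22.65
position: [0.5209, -0.3221, 0.0568]
orientation: [0.001, 0.98, -0.197, 0.002]
contact_force: [-0.5, 0.4, -0.1]
gripper_width: 0.0679
```

drive_tool:
  moves:
    - [0, 0, 0, 0, 0, 0, 0.9]
    - [0, 0, 0, 0, 0, -0.5, 0.9]
    - [0, 0, 0, 0, 0, -1, 0.9]
    - [0, 0, 0, 0, 0, -1, 0.9]
    - [0, 0, 0, 0, 0, -1, 0.9]
    - [0, 0, 0, 0, 0, -1, 0.9]
    - [0, 0, 0, 0, 0, -1, 0.9]
    - [0, 0, 0, 0, 0, -0.5, 0.9]

```text
t: 23.65
position: [0.5204, -0.3219, 0.1839]
orientation: [0.001, 0.98, -0.197, 0.003]
contact_force: [0.4, -1.0, -0.3]
gripper_width: 0.0827
```

Run:
```python
from h import *
L=[.5206,.3331]
# lid rib from first top picture
D=np.load("pics/top0.npz"); c=ctrl.camera_params("top"); P=cloud(c,D["d"]); 
R=np.zeros(P.shape[:2],bool); R[195:300,155:232]=1
m=R&(P[...,2]>.035); print("rib",m.sum(),rect(P[m]),np.nanpercentile(P[m][:,2],[50,95]).round(4))
D=np.load("pics/scene0.npz"); c=ctrl.camera_params("scene"); P=cloud(c,D["d"]); R=np.zeros(P.shape[:2],bool); R[200:275,388:488]=1
m=R&(P[...,2]>.044); print("rib",m.sum(),rect(P[m]))
p,d=ctrl.snapshot("scene"); P=cloud(c,d); hsv=cv2.cvtColor(p,cv2.COLOR_RGB2HSV); m=cv2.inRange(hsv,(5,120,80),(20,255,255)); m[:,:130]=0;m[:,230:]=0;m[:200]=0
v,u=np.nonzero(m);print("handle",len(v),rect(onz(c,np.c_[u,v],.081)),np.nanmedian(P[m>0][:,2]))
go([.5206,.333,.2],.199)
```

```text
rib 180 (array([0.52079034, 0.3343804 ]), array([69.74661255, 15.09963989]), np.float64(0.20180817220142705)) [0.0483 0.0533]
rib 119 (array([0.52414832, 0.33270218]), array([69.92084503, 15.07670593]), np.float64(0.17631770918297682))
handle 358 (array([ 0.50584106, -0.31048111]), array([150.49485779,  20.05209923]), np.float64(-0.39551510823537395)) 0.07936584716227185
t 23.70 pos [ 0.5208 -0.3222  0.1848] yaw -0.397 turn z -0.379 shift before turn [-12.67 -30.21  -0.76] after turn [  6.46 -32.11  -0.76] F [ 0.1 -0.4  1.2] w 0.0827 q [ 0.001  0.98  -0.197  0.004]
```

drive_tool:
  moves:
    - [0, 0, 0, -0.3, -0.7, 0, 0.9]
    - [0, 0, 0, -0.4, -1, 0, 0.9]
    - [0, 0, -0.09, -0.3, -1, 0, 0.9]
    - [0, 0, -0.09, -0.15, -1, 0, 0.9]
    - [0, 0, -0.09, 0, -1, 0, 0.9]
    - [0, 0, -0.09, 0.15, -1, 0, 0.9]
    - [0, 0, 0, 0.2, -1, 0, 0.9]
    - [0, 0, 0, 0.2, -1, 0, 0.9]

```text
t: 24.7
position: [0.526, -0.1465, 0.1791]
orientation: [-0.001, 0.996, 0.094, -0.001]
contact_force: [0.0, 0.3, 0.6]
gripper_width: 0.0829
```

drive_tool:
  moves:
    - [0, 0, 0, 0.2, -1, 0, 0.9]
    - [0, 0, 0, 0.2, -1, 0, 0.9]
    - [0, 0, 0, 0.2, -1, 0, 0.9]
    - [0, 0, 0, 0.2, -1, 0, 0.9]
    - [0, 0, 0, 0.2, -1, 0, 0.9]
    - [0, 0, 0, 0.2, -1, 0, 0.9]
    - [0, 0, 0, 0.2, -1, 0, 0.9]
    - [0, 0, 0, 0.2, -1, 0, 0.9]

```text
t: 25.7
position: [0.522, 0.0328, 0.1761]
orientation: [-0.002, 0.996, 0.086, -0.005]
contact_force: [-0.1, 0.2, -0.6]
gripper_width: 0.0827
```

```bash
python3 -c "
from h import *
go([.522,.3335,.16],.2)"
```

```text
t 25.70 pos [0.522  0.0328 0.1761] yaw 0.173 turn z -0.017 shift before turn [  2.58 -14.81   0.81] after turn [  2.99 -14.73   0.81] F [-0.1  0.2 -0.6] w 0.0827 q [-0.002  0.996  0.086 -0.005]
```

drive_tool:
  moves:
    - [0, 0, -0.017, 0.2, -1, 0, 0.9]
    - [0, 0, 0, 0.2, -1, 0, 0.9]
    - [0, 0, 0, 0.2, -1, 0, 0.9]
    - [0, 0, 0, 0.2, -1, 0, 0.9]
    - [0, 0, 0, 0.2, -1, 0, 0.9]
    - [0, 0, 0, 0.2, -1, 0, 0.9]
    - [0, 0, 0, 0.2, -1, 0, 0.9]
    - [0, 0, 0, 0.2, -1, 0, 0.9]

```text
t: 26.7
position: [0.5164, 0.2089, 0.1746]
orientation: [-0.002, 0.995, 0.099, -0.008]
contact_force: [0.7, -0.3, -0.9]
gripper_width: 0.083
```

drive_tool:
  moves:
    - [0, 0, 0, 0.2, -1, 0, 0.9]
    - [0, 0, 0, 0.2, -1, 0, 0.9]
    - [0, 0, 0, 0.2, -1, 0, 0.9]
    - [0, 0, 0, 0.2, -1, 0, 0.9]
    - [0, 0, 0, 0.1, -0.6, 0, 0.9]
    - [0, 0, 0, 0, -0.1, 0, 0.9]
    - [0, 0, 0, 0, 0, 0, 0.9]

```text
t: 27.58
position: [0.5118, 0.3129, 0.1734]
orientation: [-0.002, 0.995, 0.1, -0.009]
contact_force: [-0.3, 0.2, 0.1]
gripper_width: 0.0825
```

Run:
```python
from h import *
go([.522,.3335,.1],.2);rv(.2)
c=ctrl.camera_params("wrist"); p,d=ctrl.snapshot("wrist"); P=cloud(c,d); cv2.imwrite("pics/w7.png",p[...,::-1])
m=(P[...,2]>.042)&(P[...,2]<.055)&(np.hypot(P[...,0]-.522,P[...,1]-.3335)<.06)
print("rib",m.sum(),rect(P[m]),np.nanmedian(P[m][:,2]))
m=(P[...,2]>.012)&(P[...,2]<.024)&(np.hypot(P[...,0]-.522,P[...,1]-.3335)<.16); print("plate",rect(P[m]))
```

```text
t 27.57 pos [0.5118 0.3129 0.1734] yaw 0.200 turn z -0.000 shift before turn [ 0.7  -0.91  3.67] after turn [ 0.7  -0.91  3.67] F [-0.3  0.2  0.1] w 0.0825 q [-0.002  0.995  0.1   -0.009]
rotvec units [-0.0033  0.0113 -0.0002]
rib 1383 (array([0.52148651, 0.33379141]), array([68.28975677, 13.98476982]), np.float64(0.2038845889690914)) 0.04992704484585481
plate (array([0.51491656, 0.36497028]), array([249.2099762 , 222.07749939]), np.float64(0.19874235779928465))
```

drive_tool:
  moves:
    - [-0.003, 0.011, 0, 0.68, -0.93, 0.5, 0.9]
    - [0, 0, 0, 0, 0, 1, 0.9]
    - [0, 0, 0, 0, 0, 1, 0.9]
    - [0, 0, 0, 0, 0, 1, 0.9]
    - [0, 0, 0, 0, 0, 1, 0.9]
    - [0, 0, 0, 0, 0, 0.5, 0.9]
    - [0, 0, 0, 0, 0, 0, 0.9]
    - [0, 0, 0, 0, 0, 0, 0.9]

```text
t: 28.62
position: [0.5221, 0.3228, 0.0667]
orientation: [0.003, 0.996, 0.095, -0.002]
contact_force: [-0.5, 0.2, 0.2]
gripper_width: 0.0829
```

```bash
python3 -c "
from h import *
go([.5215,.3338,.025],.201);rv(.201)"
```

```text
t 28.62 pos [0.5221 0.3228 0.0667] yaw 0.189 turn z -0.007 shift before turn [ 0.07 -0.55  2.09] after turn [ 0.08 -0.55  2.09] F [-0.5  0.2  0.2] w 0.0829 q [ 0.003  0.996  0.095 -0.002]
rotvec units [ 0.004   0.0033 -0.0074]
```

drive_tool:
  moves:
    - [0.004, 0.003, -0.007, 0.07, -0.55, 0.3, 0.9]
    - [0, 0, 0, 0, 0, 0.6, 0.9]
    - [0, 0, 0, 0, 0, 0.5, 0.9]
    - [0, 0, 0, 0, 0, 0.3, 0.9]
    - [0, 0, 0, 0, 0, 0.1, 0.9]
    - [0, 0, 0, 0, 0, 0, 0.9]
    - [0, 0, 0, 0, 0, 0, 0.9]

```text
t: 29.5
position: [0.5219, 0.3353, 0.0293]
orientation: [-0.001, 0.995, 0.101, 0.001]
contact_force: [-0.4, 0.1, -0.3]
gripper_width: 0.0825
```

```bash
python3 -c "
from h import *
go([.5215,.3338,.025],.201);rv(.201)"
```

```text
t 29.50 pos [0.5219 0.3353 0.0293] yaw 0.202 turn z 0.000 shift before turn [-0.04  0.07  0.21] after turn [-0.04  0.07  0.21] F [-0.4  0.1 -0.3] w 0.0825 q [-0.001  0.995  0.101  0.001]
rotvec units [-0.0008 -0.0011  0.0004]
```

drive_tool:
  moves:
    - [0, 0, 0, 0, 0.07, 0.2, 0.9]
    - [0, 0, 0, 0, 0, 0, 0.5]
    - [0, 0, 0, 0, 0, 0, 0]
    - [0, 0, 0, 0, 0, 0, 0]
    - [0, 0, 0, 0, 0, 0, 0]
    - [0, 0, 0, 0, 0, 0, 0]
    - [0, 0, 0, 0, 0, 0, 0]
    - [0, 0, 0, 0, 0, 0, 0]

```text
t: 30.5
position: [0.5227, 0.3341, 0.0257]
orientation: [-0.001, 0.995, 0.1, 0.001]
contact_force: [-1.2, 3.8, -0.1]
gripper_width: 0.0148
```

drive_tool:
  moves:
    - [0, 0, 0, 0, 0, 0, 0]
    - [0, 0, 0, 0, 0, 0, 0]
    - [0, 0, 0, 0, 0, 0, 0]

```text
t: 30.88
position: [0.5227, 0.3343, 0.0258]
orientation: [-0.001, 0.995, 0.1, 0.001]
contact_force: [0.0, 0.1, 0.2]
gripper_width: 0.0144
```

```bash
python3 -c "
from h import *
go([.5215,.3338,.12],.201);rv(.201)"
```

```text
t 30.88 pos [0.5227 0.3343 0.0258] yaw 0.201 turn z -0.000 shift before turn [-0.06  0.01 -4.71] after turn [-0.06  0.01 -4.71] F [0.  0.1 0.2] w 0.0144 q [-0.001  0.995  0.1    0.001]
rotvec units [-0.0013 -0.002  -0.0001]
```

drive_tool:
  moves:
    - [0, 0, 0, 0, 0, -0.3, 0]
    - [0, 0, 0, 0, 0, -0.6, 0]
    - [0, 0, 0, 0, 0, -0.8, 0]
    - [0, 0, 0, 0, 0, -0.8, 0]
    - [0, 0, 0, 0, 0, -0.8, 0]
    - [0, 0, 0, 0, 0, -0.8, 0]
    - [0, 0, 0, 0, 0, -0.4, 0]
    - [0, 0, 0, 0, 0, 0, 0]

```text
t: 31.88
position: [0.5212, 0.3326, 0.1211]
orientation: [-0.0, 0.995, 0.1, 0.0]
contact_force: [0.3, 0.0, -6.2]
gripper_width: 0.0135
```

```bash
python3 -c "
from h import *
q=B+.0013*bu
go([*q,.125],.14);rv(.14)"
```

```text
t 31.88 pos [0.5212 0.3326 0.1211] yaw 0.201 turn z 0.039 shift before turn [ 0.29 17.89 -0.19] after turn [ 1.38 17.84 -0.19] F [ 0.3  0.  -6.2] w 0.0135 q [-0.     0.995  0.1    0.   ]
rotvec units [-0.0001 -0.0001  0.039 ]
```

drive_tool:
  moves:
    - [0, 0, 0.01, 0, 0.4, 0, 0]
    - [0, 0, 0.01, 0.05, 0.7, 0, 0]
    - [0, 0, 0.01, 0.05, 0.9, -0.05, 0]
    - [0, 0, 0.009, 0.05, 0.9, -0.05, 0]
    - [0, 0, 0, 0.07, 0.9, -0.05, 0]
    - [0, 0, 0, 0.07, 0.9, -0.05, 0]
    - [0, 0, 0, 0.07, 0.9, -0.05, 0]
    - [0, 0, 0, 0.07, 0.9, -0.05, 0]

```text
t: 32.88
position: [0.5502, 0.1946, 0.1256]
orientation: [0.001, 0.998, 0.067, -0.002]
contact_force: [0.9, -0.5, -7.1]
gripper_width: 0.0138
```

```bash
python3 -c "
from h import *
q=B+.0013*bu
go([*q,.125],.14);rv(.14)"
```

```text
t 32.88 pos [0.5502 0.1946 0.1256] yaw 0.135 turn z -0.003 shift before turn [ 0.96 10.8   0.03] after turn [ 0.9  10.8   0.03] F [ 0.9 -0.5 -7.1] w 0.0138 q [ 0.001  0.998  0.067 -0.002]
rotvec units [ 0.0015  0.0021 -0.0035]
```

drive_tool:
  moves:
    - [0, 0, 0, 0.09, 0.95, 0, 0]
    - [0, 0, 0, 0.09, 0.95, 0, 0]
    - [0, 0, 0, 0.09, 0.95, 0, 0]
    - [0, 0, 0, 0.09, 0.95, 0, 0]
    - [0, 0, 0, 0.09, 0.95, 0, 0]
    - [0, 0, 0, 0.09, 0.95, 0, 0]
    - [0, 0, 0, 0.09, 0.95, 0, 0]
    - [0, 0, 0, 0.09, 0.95, 0, 0]

```text
t: 33.88
position: [0.5874, 0.0353, 0.126]
orientation: [0.001, 0.998, 0.067, -0.001]
contact_force: [0.4, 1.0, -5.6]
gripper_width: 0.0137
```

```bash
python3 -c "
from h import *
q=B+.0013*bu
go([*q,.12],.14);rv(.14)"
```

```text
t 33.88 pos [0.5874 0.0353 0.126 ] yaw 0.135 turn z -0.003 shift before turn [0.19 2.66 0.3 ] after turn [0.17 2.66 0.3 ] F [ 0.4  1.  -5.6] w 0.0137 q [ 0.001  0.998  0.067 -0.001]
rotvec units [ 0.0014  0.0017 -0.0034]
```

drive_tool:
  moves:
    - [0.001, 0.002, -0.003, 0.05, 0.9, 0, 0]
    - [0, 0, 0, 0.05, 0.8, 0, 0]
    - [0, 0, 0, 0.05, 0.5, 0, 0]
    - [0, 0, 0, 0, 0, 0, 0]
    - [0, 0, 0, 0, 0, 0, 0]
    - [0, 0, 0, 0, 0, 0, 0]

```text
t: 34.62
position: [0.5972, -0.0115, 0.1258]
orientation: [-0.0, 0.998, 0.069, 0.0]
contact_force: [0.4, -0.1, -6.9]
gripper_width: 0.014
```

Run:
```python
from h import *
q=B+.0013*bu
go([*q,.12],.14);rv(.14)
c=ctrl.camera_params("wrist"); p,d=ctrl.snapshot("wrist"); P=cloud(c,d); Z=P[...,2]
print("plate z",np.nanpercentile(Z[(Z>.09)&(Z<.13)],[5,50,95]).round(4))
m=((Z>.100)&(Z<.125)).astype(np.uint8); k,L,S,C=cv2.connectedComponentsWithStats(m); i=1+S[1:,4].argmax(); print(C[i],S[i])
M=P[L==i]; e=M[:,:2]-B; X=e@bu*1000;Y=e@bv*1000
print("lid box frame x",np.percentile(X,[.5,99.5]).round(1),"y",np.percentile(Y,[.5,99.5]).round(1))
A=np.c_[X,Y,np.ones(len(X))]; print("tilt per m",np.linalg.lstsq(A,M[:,2]*1000,rcond=None)[0].round(4))
f=[(np.percentile(X[abs(Y-y)<3],99.5).round(1)) for y in(-60,-30,0,30,60)]; print("far edge x at y",f)
cs=ctrl.camera_params("scene"); p2,d2=ctrl.snapshot("scene")
cv2.imwrite("pics/c8.png",np.hstack([cv2.resize(p,(400,300)),cv2.resize(p2[180:330,220:420],(400,300))])[...,::-1])
```

```text
t 34.62 pos [ 0.5972 -0.0115  0.1258] yaw 0.138 turn z -0.001 shift before turn [0.02 0.27 0.29] after turn [0.02 0.27 0.29] F [ 0.4 -0.1 -6.9] w 0.0140 q [-0.     0.998  0.069  0.   ]
rotvec units [-0.     -0.0001 -0.0011]
plate z [0.1172 0.1183 0.1194]
[319.08949563 174.77787911] [  144    37   351   309 89915]
lid box frame x [-28.6 121.9] y [-72.4  82.5]
tilt per m [-2.500000e-03  5.000000e-04  1.184232e+02]
far edge x at y [np.float64(121.8), np.float64(121.9), np.float64(121.9), np.float64(122.0), np.float64(121.9)]
```

View pics/c8.png

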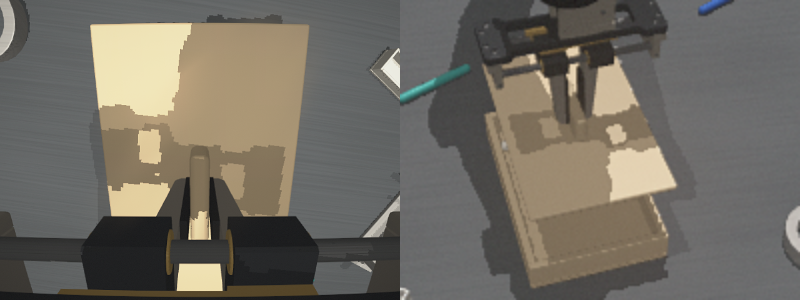

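Lid is level and square over the box (far edge +122 mm along its whole length); it needs 5 mm to the right. I'll shift it and lower it to just above entry.

drive_tool:
  moves:
    - [0, 0, -0.001, 0.05, 0.27, 0, 0]
    - [0, 0, 0, 0, 0, 0.3, 0]
    - [0, 0, 0, 0, 0, 0.7, 0]
    - [0, 0, 0, 0, 0, 0.7, 0]
    - [0, 0, 0, 0, 0, 0.5, 0]
    - [0, 0, 0, 0, 0, 0.2, 0]
    - [0, 0, 0, 0, 0, 0, 0]
    - [0, 0, 0, 0, 0, 0, 0]

```text
t: 35.72
position: [0.5984, -0.0163, 0.0733]
orientation: [-0.0, 0.998, 0.071, -0.001]
contact_force: [1.0, 1.1, -6.2]
gripper_width: 0.0141
```

Run:
```python
from h import *
q=B+.0015*bu
go([*q,.052],.14);rv(.14)
c=ctrl.camera_params("wrist"); p,d=ctrl.snapshot("wrist"); P=cloud(c,d); Z=P[...,2]; z0=ctrl.state()["position"][2]-.0075
m=(abs(Z-z0)<.006).astype(np.uint8); k,L,S,C=cv2.connectedComponentsWithStats(m); i=1+S[1:,4].argmax()
M=P[L==i]; e=M[:,:2]-B; X=e@bu*1000;Y=e@bv*1000
print("lid box frame x",np.percentile(X,[.5,99.5]).round(1),"y",np.percentile(Y,[.5,99.5]).round(1),"z",np.median(M[:,2]).round(4))
```

```text
t 35.73 pos [ 0.5984 -0.0163  0.0733] yaw 0.141 turn z 0.001 shift before turn [-0.    0.03  1.06] after turn [-0.    0.03  1.06] F [ 1.   1.1 -6.2] w 0.0141 q [-0.     0.998  0.071 -0.001]
rotvec units [-0.0004  0.001   0.0008]
lid box frame x [-28.  122.5] y [-77.2  77.7] z 0.0657
```

Centred within 1–2 mm. Lower gently in small steps, checking the force.

drive_tool:
  moves:
    - [0, 0, 0, 0.03, 0.02, 0.2, 0]
    - [0, 0, 0, 0, 0, 0.2, 0]
    - [0, 0, 0, 0, 0, 0.2, 0]
    - [0, 0, 0, 0, 0, 0.15, 0]
    - [0, 0, 0, 0, 0, 0.1, 0]
    - [0, 0, 0, 0, 0, 0, 0]

```text
t: 36.52
position: [0.5996, -0.0167, 0.0559]
orientation: [-0.0, 0.998, 0.07, -0.0]
contact_force: [-0.3, 0.5, -5.6]
gripper_width: 0.0136
```

```bash
python3 -c "
from h import *
q=B+.0015*bu
go([*q,.052],.14);rv(.14)"
```

```text
t 36.52 pos [ 0.5996 -0.0167  0.0559] yaw 0.141 turn z 0.001 shift before turn [-0.06 -0.    0.19] after turn [-0.06 -0.    0.19] F [-0.3  0.5 -5.6] w 0.0136 q [-0.     0.998  0.07  -0.   ]
rotvec units [-0.0002  0.0002  0.0007]
```

drive_tool:
  moves:
    - [0, 0, 0, -0.05, 0, 0.08, 0]
    - [0, 0, 0, 0, 0, 0.08, 0]
    - [0, 0, 0, 0, 0, 0.06, 0]
    - [0, 0, 0, 0, 0, 0, 0]

```text
t: 37.02
position: [0.5989, -0.0168, 0.0519]
orientation: [-0.0, 0.998, 0.07, 0.0]
contact_force: [-0.6, -0.6, -5.4]
gripper_width: 0.0136
```

```bash
python3 -c "
from h import *
q=B+.0015*bu
go([*q,.052],.14);rv(.14)"
```

```text
t 37.02 pos [ 0.5989 -0.0168  0.0519] yaw 0.141 turn z 0.001 shift before turn [-0.02 -0.   -0.01] after turn [-0.02 -0.   -0.01] F [-0.6 -0.6 -5.4] w 0.0136 q [-0.     0.998  0.07   0.   ]
rotvec units [-0.0001 -0.0003  0.0007]
```

Still carried; go down a little more until the weight comes off.

drive_tool:
  moves:
    - [0, 0, 0, 0, 0, 0.05, 0]
    - [0, 0, 0, 0, 0, 0.05, 0]
    - [0, 0, 0, 0, 0, 0, 0]

```text
t: 37.4
position: [0.599, -0.0168, 0.0518]
orientation: [0.0, 0.998, 0.07, 0.0]
contact_force: [-0.3, -0.3, -5.7]
gripper_width: 0.0136
```

```bash
python3 -c "
from h import *
q=B+.0015*bu
go([*q,.052],.14);rv(.14)"
```

```text
t 37.40 pos [ 0.599  -0.0168  0.0518] yaw 0.141 turn z 0.001 shift before turn [-0.03 -0.01 -0.01] after turn [-0.03 -0.01 -0.01] F [-0.3 -0.3 -5.7] w 0.0136 q [0.    0.998 0.07  0.   ]
rotvec units [ 0.0003 -0.0006  0.0007]
```

drive_tool:
  moves:
    - [0, 0, 0, 0, 0, 0.1, 0]
    - [0, 0, 0, 0, 0, 0.1, 0]
    - [0, 0, 0, 0, 0, 0.1, 0]
    - [0, 0, 0, 0, 0, 0.05, 0]

```text
t: 37.9
position: [0.5991, -0.0168, 0.0517]
orientation: [0.001, 0.998, 0.07, 0.0]
contact_force: [-3.7, -0.1, 1.6]
gripper_width: 0.0137
```

Run:
```python
from h import *
q=B+.0015*bu
go([*q,.052],.14);rv(.14)
c=ctrl.camera_params("wrist"); p,d=ctrl.snapshot("wrist"); P=cloud(c,d); Z=P[...,2]
m=(abs(Z-.044)<.008).astype(np.uint8); k,L,S,C=cv2.connectedComponentsWithStats(m); i=1+S[1:,4].argmax()
M=P[L==i]; e=M[:,:2]-B; X=e@bu*1000;Y=e@bv*1000
print("x",np.percentile(X,[.5,99.5]).round(1),"y",np.percentile(Y,[.5,99.5]).round(1),"z",np.percentile(M[:,2],[5,50,95]).round(4), np.linalg.lstsq(np.c_[X,Y,X*0+1],M[:,2]*1000,rcond=None)[0].round(3))
```

```text
t 37.90 pos [ 0.5991 -0.0168  0.0517] yaw 0.141 turn z 0.000 shift before turn [-0.03 -0.01 -0.01] after turn [-0.03 -0.01 -0.01] F [-3.7 -0.1  1.6] w 0.0137 q [0.001 0.998 0.07  0.   ]
rotvec units [ 0.0013 -0.0003  0.0004]
x [-27.4 123.4] y [-77.8  77.1] z [0.0434 0.0444 0.0455] [0.0000e+00 1.0000e-03 4.4433e+01]
```

Plate top is at 44.4 mm (38 + 6 expected), level, and the weight is off. Release and lift.

drive_tool:
  moves:
    - [0, 0, 0, 0, 0, 0, 0.2]
    - [0, 0, 0, 0, 0, 0, 0.4]
    - [0, 0, 0, 0, 0, 0, 0.6]
    - [0, 0, 0, 0, 0, 0, 0.6]
    - [0, 0, 0, 0, 0, 0, 0.6]
    - [0, 0, 0, 0, 0, -0.3, 0.6]
    - [0, 0, 0, 0, 0, -0.7, 0.6]
    - [0, 0, 0, 0, 0, -1, 0.6]

```text
t: 38.95
position: [0.601, -0.0165, 0.0932]
orientation: [0.001, 0.998, 0.07, 0.002]
contact_force: [-0.3, 0.2, 0.0]
gripper_width: 0.0552
```

drive_tool:
  moves:
    - [0, 0, 0, 0, 0, -1, 0.6]
    - [0, 0, 0, 0, 0, -1, 0.6]
    - [0, 0, 0, 0, 0, -1, 0.6]
    - [0, 0, 0, -1, 0, -1, 0.6]
    - [0, 0, 0, -1, 0, -1, 0.6]
    - [0, 0, 0, -1, 0, -0.5, 0.6]
    - [0, 0, 0, -0.5, 0, 0, 0.6]
    - [0, 0, 0, 0, 0, 0, 0.6]

```text
t: 39.95
position: [0.5318, -0.026, 0.2162]
orientation: [0.002, 0.997, 0.071, 0.009]
contact_force: [0.2, -0.2, -0.5]
gripper_width: 0.0549
```

Run:
```python
from h import *
go([.6,0,.2])
c=ctrl.camera_params("scene"); p,d=ctrl.snapshot("scene"); P=cloud(c,d); cv2.imwrite("pics/fin.png",p[...,::-1])
e=P[...,:2]-B; X=e@bu; Y=e@bv
m=(abs(X)<.12)&(abs(Y)<.075)&(P[...,2]>.03)&(P[...,2]<.05); A=np.c_[X[m],Y[m],np.ones(m.sum())]; print("lid plane",np.linalg.lstsq(A,P[m][:,2],rcond=None)[0].round(4),np.median(P[m][:,2]).round(4))
r=(abs(X)<.05)&(abs(Y)<.03)&(P[...,2]>.068)&(P[...,2]<.082); print("rib box frame",X[r].mean().round(4),Y[r].mean().round(4),P[r][:,2].max().round(4))
```

```text
t 39.95 pos [ 0.5318 -0.026   0.2162] yaw 0.142 turn z 0.000 shift before turn [ 3.56 -0.81  0.81] after turn [ 3.56 -0.81  0.81] F [ 0.2 -0.2 -0.5] w 0.0549 q [0.002 0.997 0.071 0.009]
lid plane [0.0002 0.0007 0.0438] 0.0437
rib box frame 0.0061 -0.0016 0.0791
```

View pics/fin.png

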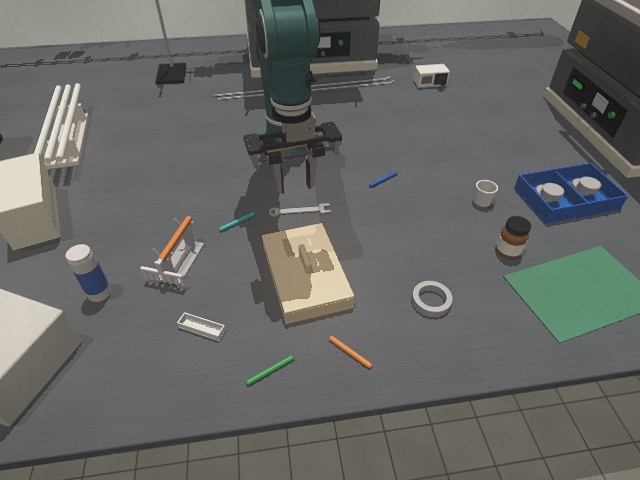

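The final picture shows the lid seated on the box (308,270), the rake in its rest (176,245), and everything else where it started. Handing in.

```bash
python3 -c "
from workcell import ctrl
print(ctrl.close_job())"
```

```text
the job is handed in; nothing more can be done
None
```

The job is done and handed in at about 40 s of robot time, with the rods combed, the rake back in its rest and the lid seated. No verdict was reported.

- **Rods:** One high pass drew the two top rods off the pile. A second pass at floor height combed all five against the near wall. Wrist depth then put four of the rod tops at 20 mm, with the row filling roughly x = -115 to -55 mm. The second rod from the wall was mostly hidden by the rake and hand. In the picture it lay parallel and flat with the others. I did not measure the rods again after lifting the rake off them.
- **Rake:** The handle was measured back in the forks within about 1 mm of where it started, at the same height.
- **Lid:** The plate top measured about 44 mm, which is what a fully seated lid should give, and it was level to within 0.1 mm across the box. It was centred to about 1–2 mm by the wrist camera. The scene camera gave the rib 6 mm off centre along the box, which disagrees. I put this down to that camera seeing only part of the rib and the calibration's 2 mm error.
- **Forces and other things:** The largest force reading was about 7 N, mostly the lid's own weight. In the last picture the other things on the bench looked unmoved; I did not measure their positions.

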